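# Advance the red-cell counter

## Task

Advance the red-cell count: swing the red-knobbed lever of the bench counter all the way to its stop, then let go so that it springs back to rest. Leave the white-knobbed lever of the other counter alone.

Things in the scene. Friction and masses are not known exactly. Their poses are not given: they have to be found in the camera images.
- red_lever (a joint): Lever of the red-knobbed counter, rad: 0 at rest, 1.0 at its stop; grows counter-clockwise seen from above, so its knob, on the robot's side, sweeps from left to right as the robot sees it. Flat aluminium arm, 12 mm wide, top 50 mm above the table, turning level on an upright pivot. A spring returns it; pushing at the knob takes 1.5 N at first, 4 N at the stop.
- red_grip (a point): Point on the upright axis of the red knob, 70 mm above the table, 75 mm from the pivot; moves with the lever. The knob is round, 16 mm thick (20 mm at its head), 50 to 89 mm above the table; push its side or take it from above. At rest it lies 29 degrees left of the counter's forward direction (towards the robot), at the stop 29 degrees right of it.
- red_pivot (a point): On the red lever's pivot axis, 50 mm above the table. The counter: grey housing 82 x 70 mm, top at 42 mm, 31 mm of it in front of the pivot, number window behind; on a dark steel foot 110 x 90 mm fixed to the table, turned up to 17 degrees either way. The point's x axis points from the counter's front to its back.
- white_lever (a joint): The same lever on a second, equal counter with a white knob, which stands beside the red one, to its left or right, 0.15 m or more from pivot to pivot; in rad, 0 = at rest. Not to be worked.

How it is judged (in metres and radians):
On the way, in this order (a step that is already met when the one before it is completed fails the run):
1. the red-knobbed lever is at its stop (value of joint red_lever above 0.9 rad), for 0.1 s.
2. the red-knobbed lever is back at rest (value of joint red_lever below 0.08 rad), for 0.2 s.
At the end, for the whole second after the job is handed in: The red-knobbed lever, after it has been at its stop (beyond 0.9 of 1.0 rad for 0.1 s), is back at rest (below 0.08 rad and still), and the white-knobbed lever is at rest (below 0.08 rad) (value of joint each of red_lever, white_lever below 0.08 rad and velocity of joint red_lever between -0.2 and 0.2 rad/s); the robot touches nothing.
It fails at once if the white-knobbed lever is swung (more than 0.15 rad) (value of joint white_lever above 0.15 rad).
It also fails if it takes over 35 s, if anything falls off the work surface, if the arm or the gripper's body presses on something with over 40 N, if the wrist force passes 120 N, or if a joint passes its speed limit or range.

## Robot

A 6-joint arm with a two-finger parallel gripper is mounted at the origin on a cart in front of the work surface, level with it; the furniture and walls round the work are solid. World frame = base frame: x ahead of the robot, y to its left, z up, the work surface at z = 0. Lengths are in mm, angles in degrees, forces in N, time in s.
With the tool pointing down it reaches from about 300 to 850 mm from the base axis. Payload 4.2 kg.
Tool frame: the origin (TCP) lies at the very end of the fingers, on their centre line; the grasp point (between the pads) lies env.grip_point_offset behind it (env.grip_point_offset is the distance from the TCP to the grasp point, in mm); z points along the fingers, y is the direction in which the jaws open and shut (so a half turn about z gives the same grasp; the last joint's range is limited). The gripper opens to 91 mm and grips with 3 to 60 N. Pads are 32 mm wide; open, the fingers measure 118 mm over their backs; the gripper's body (76 mm by 178 mm) begins 60 mm behind the grasp point.
Start: joints at [64.916, 18.312, 89.639, -0, 72.044, -1.146], TCP at [233.311, 525.556, 213.976] pointing down, gripper open.
Joint ranges: [-177.97, 177.97], [-48.28, 115.42], [12.27, 149.76], [-77.06, 257.06], [2.81, 150.46], [-146.56, 146.56]. Speed limits (degrees/s): [147.25, 147.25, 180, 180, 180, 180].

## Interface

Orientations are given as [roll, pitch, yaw] about the fixed x, y, z axes, in that order (R = Rz(yaw) Ry(pitch) Rx(roll)).
In Python, from workcell import env, grab_frame, camera_params gives the robot as it stands. The module is installed in compiled form; this text tells all that it offers.
- The arm moves only by the shell command python3 -m creep 'ROWS' [OPENING] [FORCE]. ROWS is a JSON object of lists of equal length, an entry for each row: "offset": the shift along the tool's x, y, z in m, a list of three; "rotation": the turn, a rotation vector about the tool's x, y, z in degrees, a list of three. A call has 1 to 5 rows; each row shifts and turns the commanded pose from where the row before left it, along the tool's axes as they then stand; what a row does not reach is not made up. A row lasts 1/8 s, in which the tool goes at most 62.5 mm and 10.7 degrees, less where a joint would pass 70% of its speed; a pose out of reach is approached as far as the arm can. A call is refused whole if a number of a shift passes 0.0625 or a number of a turn 10.7, either way. A call with a gripper value outside its range is refused whole. OPENING is the closure, from 0 (fully open) to 1 (shut), set as the call begins (- or left out, the last holds). The fingers move at their own pace and stop on an object; FORCE is the grip in N (left out, the last holds). Time passes only in rows, so rows that do not move let the fingers close. It gives the time, the measured TCP pose, the force and the opening at its end, in the units of the state.
- env.state(): the state, without advancing time (a new reading comes with each control period).
- grab_frame(name): name is "scene" or "top" or "wrist"; returns the picture (400x640x3 uint8, red, green, blue); there is no depth.
- camera_params(name): a dict with "mtx" (3x3 intrinsics, pixels), "k1" (the pictures are not rectified: a ray, as slopes to the right and down, at radius r is drawn at 1 + k1 r^2 times it, then the intrinsics apply), "R" (3x3) and "t" (3): a world point X has camera coordinates R X + t. Camera axes: x right, y down, z forward; pixel columns grow to the right and rows downward; lengths in mm; the calibration is good to about 2 mm. A picture is of the moment at which its call begins: read the wrist's pose just before it. camera_params takes no time and is no camera call; for the wrist camera it gives the pose at the moment of the call.
- env.job_done(): hands the job in, once; it reports no verdict.
The state is a dict: "time_s": time; "qpos": joint angles; "qvel": joint speeds; "effort": joint torques, N m; "ee_pos": TCP position; "ee_rot": TCP orientation; "force": force on the tool from outside, world axes, zero at the start; "torque": the same for the moment, N m; "gripper_width": finger opening in mm.
Only numpy, scipy, OpenCV 4.12 (cv2) and the standard library are available. Lean on these libraries where they do the work, as an engineer would, in place of code of your own. Each camera call takes 0.05 s, during which the arm holds its last target.

## Working session

There is one attempt and no reset: what is moved stays moved. The work goes in short steps, Python scripts to look and compute and a shell command to move; the robot and the scene stay as the last step left them, time stands still between calls to the robot, and variables do not carry over. Pictures are saved under pics/ and viewed, and the job is handed in when it is done.

```bash
mkdir -p pics; python3 - <<'E'
from workcell import env, grab_frame, camera_params
import cv2
s=env.state();print(s['time_s'],s['ee_pos'],s['ee_rot'],s['gripper_width'],env.grip_point_offset,s['force'])
for n in('top','scene'):
    cv2.imwrite(f'pics/{n}0.png',grab_frame(n)[:,:,::-1]);print(n,camera_params(n))
E
```

```text
0.0 [233.10675038 525.08096879 213.14427969] [-1.79900688e+02 -1.11959362e-03  1.56062445e+02] 91.71314872965853 18.8 [-0.69384082  0.82642452 -0.44173239]
top {'mtx': array([[468.94836672,   0.        , 318.37102992],
       [  0.        , 468.94836672, 204.91015805],
       [  0.        ,   0.        ,   1.        ]]), 'k1': -0.01634282424971431, 'R': array([[-2.85590189e-02, -9.99574064e-01, -6.00609485e-03],
       [-9.72828553e-01,  2.91749424e-02, -2.29681148e-01],
       [ 2.29758546e-01, -7.16567697e-04, -9.73247398e-01]]), 't': array([-16.36970864, 581.25065117, 833.48483246])}
scene {'mtx': array([[386.68703356,   0.        , 316.5944858 ],
       [  0.        , 386.68703356, 202.87163031],
       [  0.        ,   0.        ,   1.        ]]), 'k1': -0.07525828460938677, 'R': array([[ 0.60056111, -0.79955346, -0.00637275],
       [-0.56545647, -0.419064  , -0.71038324],
       [ 0.56531879,  0.43023206, -0.70378621]]), 't': array([-345.04954846,  393.42412265,  610.73833923])}
```

View pics/top0.png

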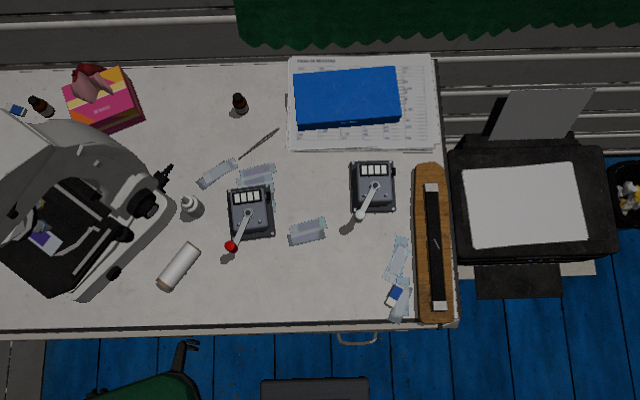

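View pics/scene0.png

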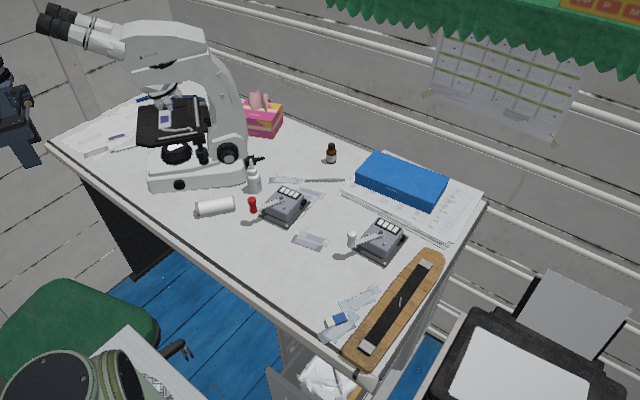

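The top view shows the red knob at about (231,246) with its pivot near (248,213). The white knob is at (361,213). A bottle at (190,206), a roll at (178,267) and the microscope lie to the left.

```bash
cat > h.py <<'E'
from workcell import env, grab_frame, camera_params
import cv2, numpy as np
def ray(n,uv,c=None):
    c=c or camera_params(n)
    d=cv2.undistortPoints(np.array([[uv]],float),c['mtx'],np.array([c['k1'],0,0,0.]))[0,0] 
    R=c['R'];o=-R.T@c['t'];return o,R.T@np.array([*d,1])
def plane(n,uv,z,c=None):
    o,d=ray(n,uv,c);return o+d*(z-o[2])/d[2]
def tri(a,b):
    (o,d),(p,e)=a,b
    s=np.linalg.lstsq(np.c_[d,-e],p-o,rcond=None)[0]
    P=o+s[0]*d;Q=p+s[1]*e;return (P+Q)/2,np.linalg.norm(P-Q)
E
python3 - <<'E'
from h import *
cs={}
for n in('top','scene'):
    im=cv2.imread(f'pics/{n}0.png');b,g,r=[im[:,:,i].astype(int) for i in range(3)]
    m=((r>110)&(g<60)&(b<60)).astype(np.uint8)
    k,l,st,ce=cv2.connectedComponentsWithStats(m)
    for i in range(1,k):
        if st[i,4]>15: print(n,st[i],ce[i])
    roi={'top':(190,140,240,140),'scene':(180,150,240,130)}[n]
    x,y,w,h=roi
    cv2.imwrite(f'pics/{n}0c.png',cv2.resize(im[y:y+h,x:x+w],None,fx=3.3,fy=3.3,interpolation=cv2.INTER_CUBIC))
for uv,z in [((231,246),80),((248,213),52),((361,213),80),((375,186),52),((190,206),0),((165,285),0),((192,245),0)]: print(uv,plane('top',uv,z).round(1))
print(tri(ray('top',(231,246)),ray('scene',(252,204))))
E
```

```text
top [225 241  10   9  72] [229.16666667 245.18055556]
scene [248 197   8   7  36] [251.66666667 199.77777778]
scene [252 207   5   6  23] [253.95652174 209.86956522]
(231, 246) [504.  131.3  80. ]
(248, 213) [572.1 104.3  52. ]
(361, 213) [ 559.5 -113.3   80. ]
(375, 186) [ 619.2 -146.2   52. ]
(190, 206) [602.1 232.8   0. ]
(165, 285) [441.3 277.5   0. ]
(192, 245) [520.4 226.    0. ]
(array([504.35999776, 134.17118142,  69.83530572]), np.float64(3.05798427026609))
```

View pics/top0c.png

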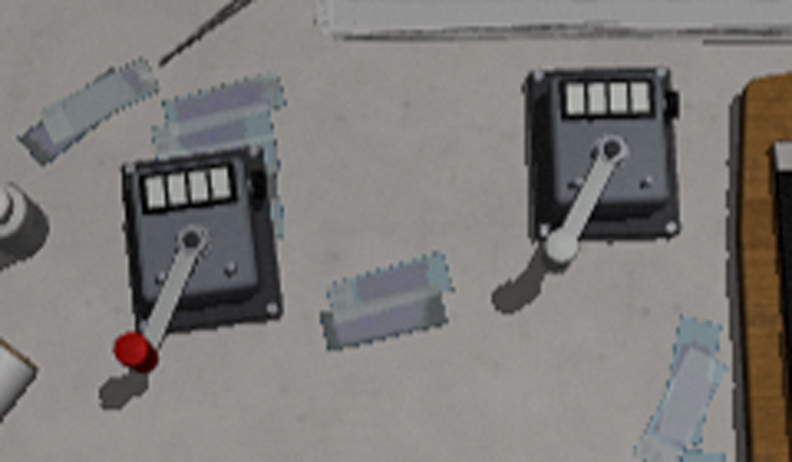

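View pics/scene0c.png

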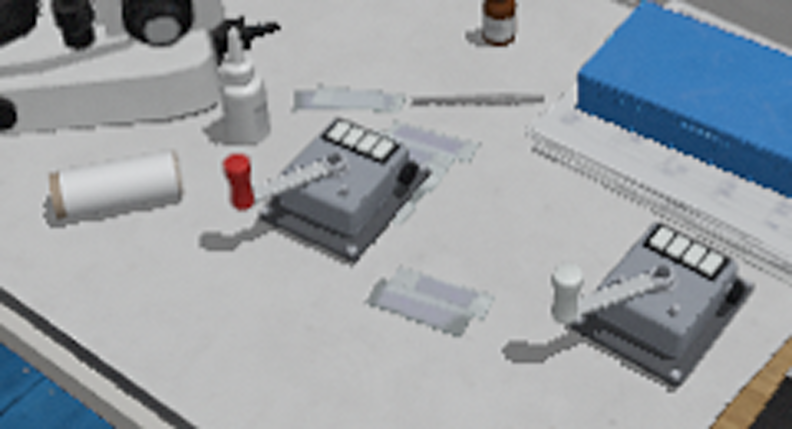

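```bash
python3 - <<'E'
from h import *
print('knob',plane('top',(229.2,245.2),85).round(1),plane('scene',(251.7,199.8),84).round(1),plane('scene',(254,209.9),60).round(1), tri(ray('top',(229.2,245.2)),ray('scene',(251.7,199.5))))
print('pivot',plane('top',(247.9,212.7),54).round(1),plane('scene',(281.3,198.3),54).round(1))
# foot corners top
for u,v in[(127,165),(262,147),(281,317),(142,333)]: print(plane('top',(190+u/3.3,140+v/3.3),5).round(1))
for n,uv in[('scene',(148,189)),('scene',(246,183)),('top',(80,302)),('top',(172,200))]: print('base',plane(n,uv,0).round(1))
print(tri(ray('top',(152,205)),ray('scene',(229,157))))
print(tri(ray('top',(190,203)),ray('scene',(251,161))))
print(tri(ray('top',(170,172)),ray('scene',(262,158))))
for z in(100,200,300): print(z,plane('scene',(240,80),z).round(),plane('scene',(125,60),z).round(),plane('top',(30,110),z).round(),plane('top',(165,190),z).round())
E
```

```text
knob [504.8 133.7  85. ] [503.5 134.   84. ] [498.2 125.6  60. ] (array([504.53240789, 134.18621228,  84.18523082]), np.float64(1.1097752959359537))
pivot [572.3 104.2  54. ] [570.6 103.9  54. ]
[632.7 152.4   5. ]
[641.9  67.3   5. ]
[533.   56.1   5. ]
[525.6 141.5   5. ]
base [419.7 463.5   0. ]
base [598.8 261.3   0. ]
base [412.4 446.1   0. ]
base [616.1 270.9   0. ]
(array([580.02378064, 280.60422324,  94.11959555]), np.float64(8.744032409414737))
(array([577.94612529, 200.12976593, 119.58935773]), np.float64(2.216279575205462))
(array([665.47564243, 261.09607439,  44.33700424]), np.float64(6.529693231945982))
100 [887. 554. 100.] [ 754. 1037.  100.] [781. 528. 100.] [610. 253. 100.]
200 [754. 401. 200.] [644. 805. 200.] [733. 461. 200.] [582. 219. 200.]
300 [622. 248. 300.] [533. 572. 300.] [685. 395. 300.] [554. 185. 300.]
```

Two-camera results:
- The knob is at (504,134) and triangulates to 84 mm high.
- The pivot is at (571.5,104), 74 mm from the knob against 75 mm given.
- The counter is turned about 5°, which agrees with its foot edges.

The plan is to turn the tool to yaw 184.8, come down with closed fingers to the left of the knob, and push right.

```bash
python3 -m creep '{"offset":[[0,0,0],[0,0,0],[0,0,0]],"rotation":[[0,0,-9.6],[0,0,-9.6],[0,0,-9.6]]}' 1 10; python3 -m creep '{"offset":[[0.003,-0.056,0],[0.003,-0.056,0],[0.003,-0.056,0],[0.003,-0.056,0]],"rotation":[[0,0,0],[0,0,0],[0,0,0],[0,0,0]]}'
```

```text
time_s: 0.48
ee_pos: [233.2, 525.3, 213.5]
ee_rot: [-179.9, -0.0, -174.8]
force: [0.3, -0.2, 0.3]
gripper_width: 64.1
time_s: 0.98
ee_pos: [240.0, 299.4, 213.6]
ee_rot: [-180.0, -0.0, -175.1]
force: [0.7, -0.9, 0.2]
gripper_width: 23.9
```

```bash
python3 -m creep '{"offset":[[-0.0515,-0.028,0],[-0.0515,-0.028,0],[-0.0515,-0.028,0],[-0.0515,-0.028,0],[-0.0515,-0.028,0]],"rotation":[[0,0,0],[0,0,0],[0,0,0],[0,0,0],[0,0,0]]}'; python3 - <<'E'
from h import *
s=env.state();print(s['ee_pos'],s['ee_rot'],s['gripper_width'])
for n in('wrist','scene'):cv2.imwrite(f'pics/{n}1.png',grab_frame(n)[:,:,::-1])
E
```

```text
time_s: 1.6
ee_pos: [510.2, 182.5, 213.6]
ee_rot: [180.0, -0.0, -175.2]
force: [0.7, 1.3, 0.3]
gripper_width: 0.2
[510.24804664 182.53046838 213.62295041] [ 1.79983692e+02 -2.89637806e-02 -1.75167846e+02] 0.2095464533572196
```

View pics/wrist1.png

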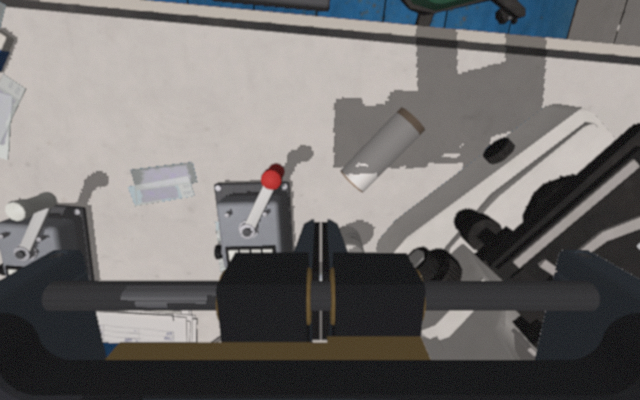

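View pics/scene1.png

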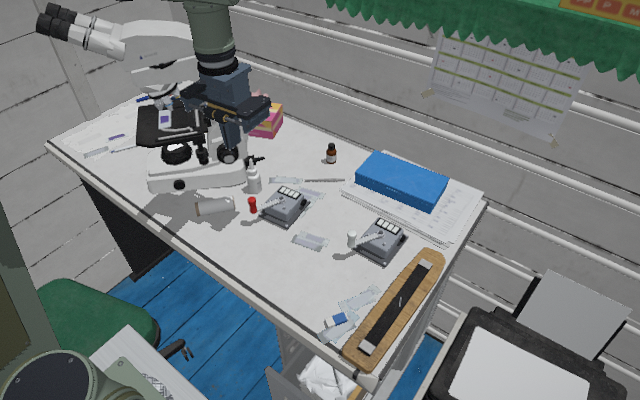

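The wrist view shows the red knob at (272,178), left of the closed fingertips. The roll is at (385,150), with the microscope at lower right. I'll check the knob position from this view.

```bash
python3 - <<'E'
from h import *
im=cv2.imread('pics/wrist1.png');b,g,r=[im[:,:,i].astype(int) for i in range(3)]
m=((r>110)&(g<60)&(b<60)).astype(np.uint8)
k,l,st,ce=cv2.connectedComponentsWithStats(m)
for i in range(1,k):
    if st[i,4]>15: print(st[i],ce[i],plane('wrist',ce[i],84).round(1),tri(ray('top',(229.2,245.2)),ray('wrist',ce[i])))
print('pivot',plane('wrist',(247,231),54).round(1))
for z in (0,100,140):print(z,plane('wrist',(436,262),z).round(),plane('wrist',(465,222),z).round(),plane('wrist',(358,240),z).round())
E
```

```text
[261 170  20  20 199] [272.31658291 179.10552764] [507.9 135.1  84. ] (array([506.61079294, 134.53421219,  83.12550432]), np.float64(3.0822689488864574))
pivot [575.6 105.8  54. ]
0 [623. 340.   0.] [565. 366.   0.] [600. 236.   0.]
100 [573. 297. 100.] [530. 316. 100.] [556. 220. 100.]
140 [553. 280. 140.] [517. 296. 140.] [539. 213. 140.]
```

```bash
python3 -m creep '{"offset":[[0.014,0,0.04],[0,0,0.05],[0,0,0.05],[0,0,0.006],[0,0,0]],"rotation":[[0,0,0],[0,0,0],[0,0,0],[0,0,0],[0,0,0]]}'; python3 - <<'E'
from h import *
for n in('wrist','top'):cv2.imwrite(f'pics/{n}2.png',grab_frame(n)[:,:,::-1])
E
```

```text
time_s: 2.33
ee_pos: [495.2, 183.0, 68.8]
ee_rot: [180.0, 0.0, -175.1]
force: [1.0, -0.3, -0.3]
gripper_width: 0.5
```

View pics/wrist2.png

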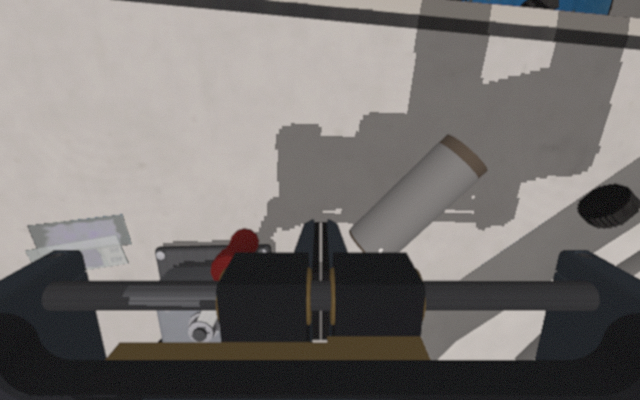

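The fingers are beside the knob, whose head is at (243,240) left of the fingertips, at z 69. Now pushing.

```bash
python3 -m creep '{"offset":[[0,-0.01,0],[0,-0.01,0],[0,-0.01,0],[0,0,0]],"rotation":[[0,0,0],[0,0,0],[0,0,0],[0,0,0]]}'; python3 -m creep '{"offset":[[0,-0.01,0],[0,-0.01,0],[0,-0.01,0],[0,0,0]],"rotation":[[0,0,0],[0,0,0],[0,0,0],[0,0,0]]}'; python3 - <<'E'
from h import *
for n in('scene','top'):cv2.imwrite(f'pics/{n}3.png',grab_frame(n)[:,:,::-1])
a=cv2.imread('pics/scene3.png')[130:250,180:380];b=cv2.imread('pics/top3.png')[150:270,180:380]
cv2.imwrite('pics/c3.png',cv2.resize(np.hstack([a,b]),None,fx=2,fy=2,interpolation=2))
E
```

```text
time_s: 2.92
ee_pos: [497.5, 152.0, 68.2]
ee_rot: [180.0, 0.0, -175.2]
force: [-0.5, 2.1, 1.7]
gripper_width: 0.2
time_s: 3.42
ee_pos: [499.7, 121.9, 67.8]
ee_rot: [-180.0, -0.0, -175.2]
force: [-2.3, 2.4, -0.3]
gripper_width: 0.4
```

View pics/c3.png

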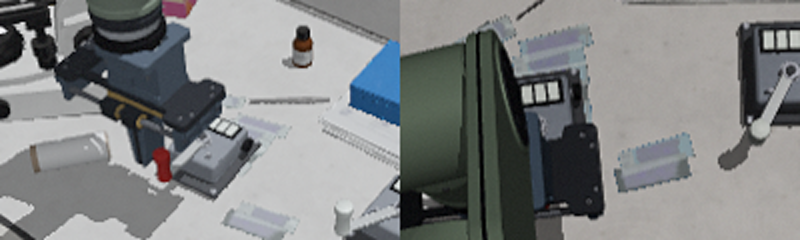

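The red knob is at scene pixel (261,205), right against the finger, so it is being pushed.

```bash
cat > k.py <<'E'
from h import *
import sys
def knob(tag):
    im=np.ascontiguousarray(grab_frame('scene')[:,:,::-1]);cv2.imwrite(f'pics/scene{tag}.png',im)
    b,g,r=[im[:,:,i].astype(int) for i in range(3)]
    m=((r>110)&(g<60)&(b<60)).astype(np.uint8);m[:, :200]=0;m[:150]=0;m[260:]=0;m[:,350:]=0
    v,u=np.nonzero(m);t=v.min();uv=(u[v<t+7].mean(),v[v<t+7].mean())
    p=plane('scene',uv,84);d=p-[572.5,104.5,84]
    print(uv,p.round(1),'r',np.hypot(*d[:2]).round(1),'left of -x deg',np.degrees(np.arctan2(d[1],-d[0])).round(1),env.state()['force'].round(1))
knob(sys.argv[1])
E
python3 k.py 3b
python3 -m creep '{"offset":[[0,-0.01,0],[0,-0.01,0],[0,-0.005,0],[0,0,0]],"rotation":[[0,0,0],[0,0,0],[0,0,0],[0,0,0]]}'; python3 k.py 4
```

```text
(np.float64(259.71794871794873), np.float64(207.56410256410257)) [496.  101.7  84. ] r 76.5 left of -x deg -2.1 [-2.7  2.7 -0.3]
time_s: 4.08
ee_pos: [503.0, 97.5, 68.1]
ee_rot: [180.0, 0.1, -175.2]
force: [0.9, 4.7, -1.1]
gripper_width: 0.5
(np.float64(269.64102564102564), np.float64(210.64102564102564)) [502.2  77.1  84. ] r 75.4 left of -x deg -21.3 [ 1.   3.7 -2. ]
```

```bash
python3 -m creep '{"offset":[[0,-0.006,0],[0,-0.004,0],[0,0,0]],"rotation":[[0,0,0],[0,0,0],[0,0,0]]}'; python3 k.py 5;python3 -m creep '{"offset":[[0,-0.003,0],[0,0,0],[0,0,0]],"rotation":[[0,0,0],[0,0,0],[0,0,0]]}'; python3 k.py 6
```

```text
time_s: 4.5
ee_pos: [504.8, 88.5, 68.6]
ee_rot: [179.9, 0.3, -175.1]
force: [2.7, 4.9, -1.1]
gripper_width: 0.6
(np.float64(273.55555555555554), np.float64(211.19444444444446)) [506.2  68.8  84. ] r 75.3 left of -x deg -28.3 [ 2.2  5.  -1.5]
time_s: 4.92
ee_pos: [505.4, 85.8, 68.7]
ee_rot: [179.9, 0.3, -175.1]
force: [2.4, 6.4, -0.6]
gripper_width: 0.4
(np.float64(275.1081081081081), np.float64(211.16216216216216)) [508.3  66.1  84. ] r 74.8 left of -x deg -30.9 [3.3 5.6 0.3]
```

```bash
python3 -m creep '{"offset":[[0,-0.003,0],[0,0,0],[0,0,0]],"rotation":[[0,0,0],[0,0,0],[0,0,0]]}'; python3 k.py 7
```

```text
time_s: 5.35
ee_pos: [506.0, 83.1, 68.9]
ee_rot: [179.9, 0.3, -175.1]
force: [3.0, 6.0, -0.2]
gripper_width: 0.7
(np.float64(276.5128205128205), np.float64(211.15384615384616)) [510.2  63.6  84. ] r 74.5 left of -x deg -33.3 [4.5 5.6 0. ]
```

```bash
python3 -m creep '{"offset":[[0,-0.003,0],[0,0,0],[0,0,0]],"rotation":[[0,0,0],[0,0,0],[0,0,0]]}'; python3 k.py 8
```

```text
time_s: 5.78
ee_pos: [506.3, 82.4, 68.9]
ee_rot: [179.7, 0.4, -175.2]
force: [2.9, 15.1, -0.9]
gripper_width: 0.6
(np.float64(276.71794871794873), np.float64(211.12820512820514)) [510.6  63.3  84. ] r 74.4 left of -x deg -33.7 [ 2.8 15.5 -2.3]
```

The force jumped to 15 N with no further travel, and the lever has turned about 57.7°, so it is at the stop. I'm retreating along the same path so the spring brings the lever back.

```bash
python3 -m creep '{"offset":[[0,0.02,0],[0,0.02,0],[0,0.025,0],[0,0.025,0],[0,0.014,0]],"rotation":[[0,0,0],[0,0,0],[0,0,0],[0,0,0],[0,0,0]]}'; python3 k.py 9
python3 -m creep '{"offset":[[0,0,-0.05],[0,0,-0.05],[0,0,-0.03],[0,0,0],[0,0,0]],"rotation":[[0,0,0],[0,0,0],[0,0,0],[0,0,0],[0,0,0]]}'; python3 k.py 10; python3 - <<'E'
import cv2,numpy as np
cv2.imwrite('pics/c10.png',np.vstack([cv2.resize(cv2.imread(f'pics/scene{n}.png')[140:260,180:430],None,fx=2.4,fy=2.4) for n in(0,10)]))
E
```

```text
time_s: 6.45
ee_pos: [494.9, 183.0, 68.1]
ee_rot: [-179.9, 0.0, -175.0]
force: [0.6, 0.5, 0.3]
gripper_width: 0.4
(np.float64(251.16666666666666), np.float64(200.04166666666666)) [502.2 134.4  84. ] r 76.4 left of -x deg 23.1 [ 0.3  1.1 -0.1]
time_s: 7.12
ee_pos: [494.1, 181.7, 196.8]
ee_rot: [-179.9, -0.1, -175.2]
force: [1.1, -0.9, -0.0]
gripper_width: 0.6
(np.float64(251.59459459459458), np.float64(199.83783783783784)) [503.3 134.1  84. ] r 75.3 left of -x deg 23.2 [-0.2  0.3 -0.3]
```

View pics/c10.png

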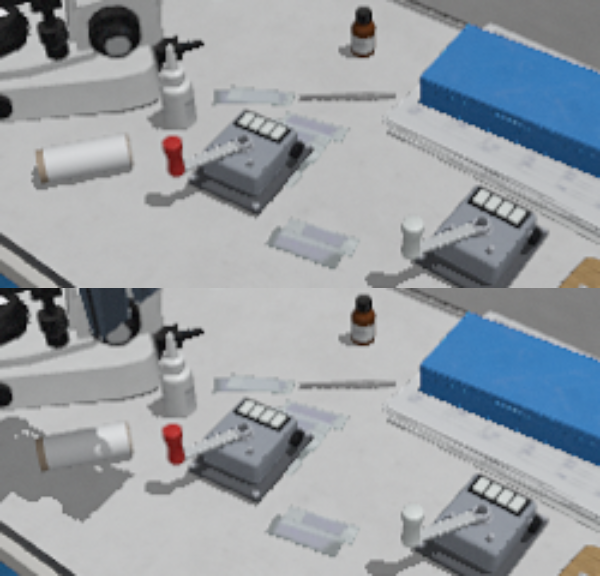

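The before and after crops match. The red knob is back at its original scene position (251.6,199.8), the white lever has not moved, and the gripper is clear.

```bash
python3 -c "
from workcell import env
env.job_done()"
```

```text
the job is handed in; nothing more can be done
```

I swung the red lever to its stop by pushing its knob from the left with the closed fingers. I then backed off so the spring returned it, lifted clear and handed the job in at about 7 s of the 35 s allowed; no verdict was reported.

- **At the stop:** the knob turned about 57.7°, against 57.3° (1.0 rad) expected. At the last step the force jumped from 6 to 15 N with almost no further travel, and the lever stayed there for over 0.1 s.
- **Back at rest:** the red knob returned to the same scene pixel as at the start, within 0.1 px. The white lever looked unchanged, and the force reading was about 0 N with the gripper at 197 mm height.
- **Disagreement:** the wrist camera placed the knob 2–4 mm farther forward than the other two cameras. This did not matter for the push, and no check failed.

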